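Close the advent house and hold its roof ready for gluing

ROBOT

A 7-joint arm with a two-finger parallel gripper is mounted at the origin on the work surface. World frame = base frame: x ahead of the robot, y to its left, z up, the work surface at z = 0. Lengths are in mm, angles in degrees, forces in N, time in s.
With the tool pointing down it reaches from about 400 to 875 mm from the base axis. Payload 6.5 kg.
Tool frame: the origin (TCP) lies midway between the tips of the shut fingers; the grasp point (between the pads) lies 19 mm behind it (bot.grip_depth is the z of the grasp point in the tool frame, in mm); z points along the fingers, y is the line along which they close (so a half turn about z gives the same grasp; the last joint's range is limited). The gripper opens to 88 mm and grips with 3 to 60 N. Pads are 18 mm wide; open, the fingers measure 123 mm over their backs; the gripper's body (75 mm by 187 mm) begins 45 mm behind the grasp point.
Start: joints at [-78.335, 30.733, -0.252, 88.115, 0.149, 61.152, -4.079], TCP at [173.246, 626.479, 202.316] pointing down, gripper open.
Joint ranges: [-154.64, 154.64], [-21.42, 123.67], [-72.66, 72.17], [13.99, 137.28], [-74.86, 254.86], [10.95, 109.41], [-158.01, 158.01]. Speed limits (degrees/s): [136.94, 136.94, 180, 180, 180, 180, 180].

INTERFACE

Orientations are given as [roll, pitch, yaw] about the fixed x, y, z axes, in that order (R = Rz(yaw) Ry(pitch) Rx(roll)).
In Python, from plant import bot gives the robot as it stands. Calls block until the motion is done:
- bot.movep(position, orientation): joint-space move of the TCP to a pose.
- bot.movel(position, orientation=None, max_speed=150): straight line of the TCP; orientation=None keeps the orientation; max_speed is the mean speed in mm/s.
- bot.move_j(angles): joint-space move.
- bot.set_gripper(opening): finger opening in mm; the grip force is fixed at half the most; returns when the fingers have stopped.
- bot.wait(seconds).
- bot.inverse_kinematics(position, orientation): joint angles nearest the present ones, or None.
- bot.observe(): the state.
- bot.get_image(name): name is "scene" or "top"; returns (picture, depth): 480x640x3 uint8, blue, green, red; 480x640 float32, mm along the optical axis (not along the pixel's ray), 0 where there is no reading.
- bot.calibration(name): a dict with "mtx" (3x3 intrinsics, pixels), "k1" (the pictures are not rectified: a ray, as slopes to the right and down, at radius r is drawn at 1 + k1 r^2 times it, then the intrinsics apply), "world_to_cam" (4x4, takes a point from world to camera coordinates). Camera axes: x right, y down, z forward; pixel columns grow to the right and rows downward; lengths in mm; the calibration is good to about 2 mm. A picture is of the moment at which its call begins. calibration takes no time and is no camera call.
A pose or a line that the arm cannot do raises bot.MotionError and nothing moves.
- bot.hand_in(): hands the job in; it is judged then, once.
The state is a dict: "t": time; "qpos": joint angles; "qvel": joint speeds; "effort": joint torques, N m; "ee_pos": TCP position; "ee_rot": TCP orientation; "ft_force": force on the tool from outside, world axes, zero at the start; "torque": the same for the moment, N m; "gripper_width": finger opening in mm; "grasp_force": force on a finger pad.
Only numpy, scipy, OpenCV 4.12 (cv2) and the standard library are available. Lean on these libraries where they do the work, as an engineer would, in place of code of your own. Each camera call takes 0.05 s, during which the arm holds its last target. There are 200 camera calls.

TASK

Push both filled drawers of the little advent house fully home, then pick up its roof by the ridge board at the point where it balances (it is heavy at the chimney end) and carry it over the house without tipping it. Hold it there level, centred on the walls and square to them, either end to the left, with about 4 cm of air above the wall tops so that I can run glue along them; do not let the roof touch the house, and leave the glue gun, brush tin and paint jar where they are. Finish while still holding the roof in the air: do not set it down or let go.

Things in the scene. Friction and masses are not known exactly. Their poses are not given: they have to be found in the camera images.
- house: Open-topped wooden house, 220 wide (its y) x 120 deep (its x), on a round log slice, 140 radius, 15 thick. Fixed, does not shift. Origin: centre of the slice's underside, on the bench; z up. The front, with two drawers side by side, faces its own -x; the long walls run along its y. Walls 8 thick, tops level, 125 above the bench
- wall_top (a point): Centre of the house's open top, at the height of the wall tops (125 above the bench)
- drawer_left (a joint): Opening (m) of the filled drawer on the house's +y half: 0 fully home, grows as it comes out along the house's -x, starts 0.02 to 0.05. Slides with about 1 N of friction, stays where left, firm stop at 0. Front board 100 wide, 8 thick, 23 to 103 above the bench, lies on the outside of the house front, centred 53 to the +y side; outer face 68 from the house's middle when shut
- drawer_left_knob (a point): Centre of the outer end face of that drawer's round wooden knob (20 diameter, 14 long, points along the house's -x), 83 above the bench
- drawer_right (a joint): Opening (m) of the filled drawer on the house's -y half: 0 fully home, grows as it comes out along the house's -x, starts 0.02 to 0.05. Slides with about 1 N of friction, stays where left, firm stop at 0. Front board 100 wide, 8 thick, 23 to 103 above the bench, lies on the outside of the house front, centred 53 to the -y side; outer face 68 from the house's middle when shut
- drawer_right_knob (a point): Centre of the outer end face of that drawer's round wooden knob (20 diameter, 14 long, points along the house's -x), 83 above the bench
- roof: Loose gable roof, 264 long (x), 168 span (y), stands upright. Origin: centre of its underside; z up. Slopes fall to both long sides at 38 deg. Ridge board along the middle, 14 thick, full length, top 102 above the underside, 30 of it standing clear of the slopes. Stone chimney, 52 square, astride the ridge 92 from the middle to +x, top 122. Wood 0.30 kg, even along x; chimney 0.19-0.25 kg
- balance (a point): The roof's balance point: on the ridge board, 39 from the roof's middle towards the chimney (true within 4, as the stone's weight varies), 90 above the underside, 12 below the ridge's top. Axes as the roof's
- glue_gun: Green and black hot glue gun lying on its side, about 165 x 130 x 36 high, no cable; not to be moved. Origin: on the bench under the middle of its barrel
- brush_tin: Tin can, 74 diameter x 108 high, with brushes standing in it up to about 210; not to be moved. Origin: centre of its underside
- paint_jar: Paint jar, 54 diameter x 72 high; not to be moved. Origin: centre of its underside

How it is judged (in metres and radians):
On the way, in this order (a step that is already met when the one before it is completed fails the run):
1. both drawers are pushed fully home (value of joint each of drawer_left, drawer_right below 0.005 m), for 0.2 s.
2. the roof is lifted clear of the bench, held at its balance point (within 20 mm along the ridge) (height (world z) of roof above 0.04 m and contact force between the fingers and roof above 1 N and x of the grasp point in the frame of balance between -0.02 and 0.02 m), for 0.2 s.
At the end, for the whole second after the job is handed in: Drawers shut within 5 mm. Roof still, carried by the gripper alone within 20 mm of its balance point along the ridge, underside 20 to 70 mm over the wall tops, centred within 20 mm, level within 0.07 rad, ridge parallel to the long walls within 0.1 rad, either way round (all of step 1 and z of roof in the frame of wall_top between 0.02 and 0.07 m and horizontal distance between roof and wall_top below 0.02 m and angle between roof's own z axis and vertical below 0.07 rad and angle between the x axis of roof and the y axis of house, either way round below 0.1 rad and x of the grasp point in the frame of balance between -0.02 and 0.02 m and contact force between the fingers and roof above 1 N and contact force between roof and house below 0.1 N and linear speed of roof below 0.02 m/s); the arm keeps its last pose, push and grip.
It fails at once if the roof touches the house (contact force between roof and house above 0.5 N).
It fails at once if the roof is tipped more than 20 degrees (angle between roof's own z axis and vertical above 0.35 rad).
It fails at once if glue gun, brush tin or paint jar is moved by more than 20 mm (distance of any of glue_gun, brush_tin, paint_jar from where it was at the start of the episode above 0.02 m).
It also fails if it takes over 64 s, if anything falls off the work surface, if the arm or the gripper's body presses on something with over 40 N, if the wrist force passes 120 N, or if a joint passes its speed limit or range.

## Working session

There is one attempt and no reset: what is moved stays moved. The work goes in short steps, each a Python script; the robot and the scene stay as the last script left them, time stands still between calls to the robot, and variables do not carry over. Pictures are saved under pics/ and viewed, at most 10 in all, crops included, and the job is handed in when it is done.

```bash
mkdir -p pics; ls
python3 - <<'E'
from plant import bot
import cv2,numpy as np
for n in("scene","top"):
    im,d=bot.get_image(n); cv2.imwrite(f"pics/{n}0.png",im); np.savez(f"{n}0.npz",im=im,d=d)
    c=bot.calibration(n); print(n,c["mtx"].tolist(),c["k1"],np.round(np.linalg.inv(c["world_to_cam"]),3).tolist())
o=bot.observe();print(o["t"],o["ee_pos"],o["ee_rot"],bot.grip_depth)
E
```

```text
pics
scene [[434.5185979825545, 0.0, 314.91428690817366], [0.0, 434.5185979825545, 240.31365780097508], [0.0, 0.0, 1.0]] -0.0020729803243461375 [[-0.676, 0.617, -0.403, 1074.064], [0.737, 0.567, -0.368, 400.121], [0.002, -0.546, -0.838, 1069.38], [0.0, 0.0, 0.0, 1.0]]
top [[545.1889667251039, 0.0, 319.6721139568606], [0.0, 545.1889667251039, 238.2908544652938], [0.0, 0.0, 1.0]] -0.004597748052621051 [[-0.013, -0.985, 0.171, 385.446], [-1.0, 0.016, 0.016, -26.431], [-0.019, -0.171, -0.985, 1405.653], [0.0, 0.0, 0.0, 1.0]]
0.1 [173.10178013 625.90660586 201.52894861] [-1.79912214e+02  7.14883573e-03  1.64546798e+02] -18.700000000000003
```

View pics/scene0.png

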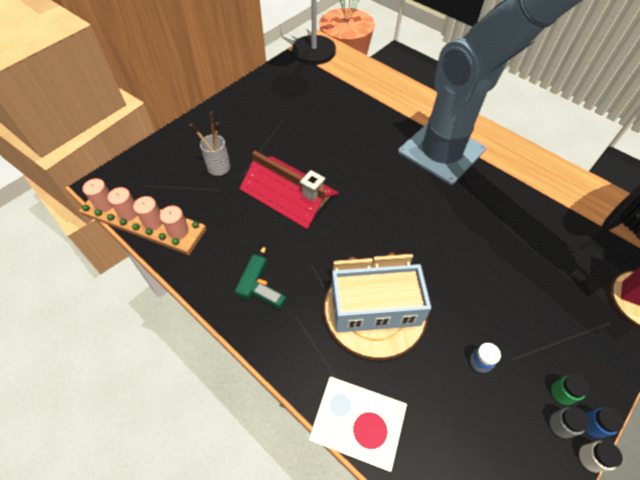

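View pics/top0.png

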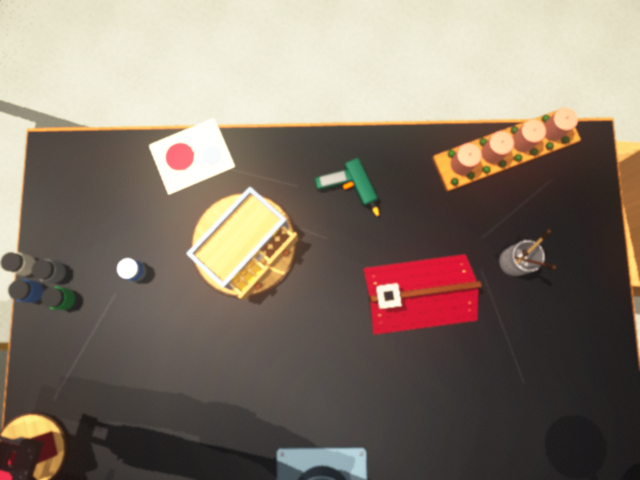

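Top view: house at about (240,240), front facing lower right with both drawers out. The roof is at (425,293) with its chimney at (389,295), the gun at (355,183), the tin at (520,258) and the jar at (129,269). The scene view agrees. Next I measure these from the depth data and check the heights.

```bash
cat > h.py <<'E'
import cv2,numpy as np
from plant import bot
def cloud(n,d):
    c=bot.calibration(n);K=c["mtx"];k=c["k1"]
    v,u=np.mgrid[:480,:640];x=(u-K[0,2])/K[0,0];y=(v-K[1,2])/K[1,1]
    r=np.hypot(x,y);s=r.copy()
    for _ in range(5): s=r/(1+k*s*s)
    f=np.where(r>0,s/np.maximum(r,1e-9),1)
    P=np.stack([x*f*d,y*f*d,d],-1);T=np.linalg.inv(c["world_to_cam"])
    W=P@T[:3,:3].T+T[:3,3];W[d<=0]=np.nan
    return W
def rect(p):
    (c,s,a)=cv2.minAreaRect(p[:,:2].astype(np.float32));return np.round(c,1),np.round(s,1),round(a,2)
def box(W,x0,x1,y0,y1,z0,z1):
    return (W[...,0]>x0)&(W[...,0]<x1)&(W[...,1]>y0)&(W[...,1]<y1)&(W[...,2]>z0)&(W[...,2]<z1)
E
python3 - <<'E'
from h import *
for n in("top","scene"):
    z=np.load(n+"0.npz");im,d=z["im"],z["d"];W=cloud(n,d)
    print(n,"bench z",np.nanmedian(W[...,2][box(W,300,800,-400,400,-15,15)]))
    hsv=cv2.cvtColor(im,cv2.COLOR_BGR2HSV)
    m=box(W,350,800,30,420,117,133);print("walltop",m.sum(),rect(W[m]),np.median(W[m][:,2]))
    m=box(W,350,800,30,420,92,112);print("92-112",m.sum(),rect(W[m]))
    red=((hsv[...,0]<8)|(hsv[...,0]>170))&(hsv[...,1]>180)&(hsv[...,2]>70)
    m=red&box(W,200,650,-420,-20,2,75);print("red",m.sum(),rect(W[m]),np.percentile(W[m][:,2],[1,99]))
    m=box(W,200,650,-420,-20,88,108);print("ridge",m.sum(),rect(W[m]),np.median(W[m][:,2]))
    m=box(W,200,650,-420,-20,114,130);print("chim",m.sum(),rect(W[m]),np.median(W[m][:,2]))
    for nm,b in(("tin",(350,600,-620,-430,15,230)),("gun",(500,800,-150,50,10,60)),("jar",(350,600,400,560,10,100))):
        m=box(W,*b);print(nm,m.sum(),rect(W[m]),W[m][:,2].max()) if m.any() else print(nm,0)
    s=cv2.resize(im[150:310,170:330] if n=="top" else im[240:360,310:440],None,fx=3.5,fy=3.5,interpolation=cv2.INTER_CUBIC);cv2.imwrite(f"pics/{n}_house.png",s)
E
```

```text
top bench z 2.011526566737757
walltop 1077 (array([615.4, 194.7]), array([123.4, 220.6]), 46.87) 125.32405266751425
92-112 3873 (array([594.5, 171.8]), array([172.9, 217.8]), 48.34)
red 5911 (array([ 482.2, -264.8]), array([172. , 283.3]), 6.98) [ 6.19844443 70.35640789]
ridge 534 (array([ 480.4, -255.4]), array([ 14.3, 264.5]), 6.95) 102.17186585802506
chim 481 (array([ 469.3, -163.5]), array([52.2, 50.5]), 6.66) 123.14525121126871
tin 1106 (array([ 559.4, -506.9]), array([84.9, 79. ]), 54.56) 217.23542853624508
gun 1440 (array([650.3, -52.3]), array([194.9, 299.1]), 89.96) 52.652243003678905
jar 523 (array([495.4, 476.3]), array([232.5, 113.3]), 18.51) 79.64086947406372
scene bench z 0.9039417921349013
walltop 1096 (array([616.7, 196.6]), array([123. , 220.8]), 47.06) 124.13514601515175
92-112 3702 (array([601.4, 175.3]), array([180.3, 219.5]), 49.05)
red 2529 (array([ 480.4, -254.7]), array([175. , 266.3]), 7.0) [ 7.32281138 68.62001575]
ridge 459 (array([ 489.6, -251.9]), array([ 46.4, 263.2]), 10.92) 99.50531553485553
chim 271 (array([ 470.4, -162.6]), array([54.7, 50.7]), 5.04) 121.50149475377339
tin 957 (array([ 563.3, -500.9]), array([86.4, 75.2]), 61.37) 214.47913540480863
gun 1216 (array([ 665.4, -111.8]), array([326.6, 130.6]), 25.71) 53.08690324005647
jar 625 (array([553.3, 475.5]), array([51.8, 51.4]), 27.15) 76.6353362903435
```

View pics/top_house.png

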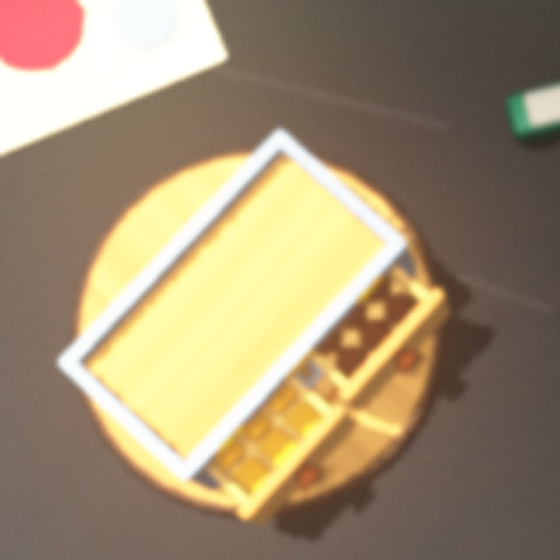

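Heights and sizes agree with the task (walls 125, ridge 102, chimney 122). The chimney is 92 mm from the roof's middle. The open fingers' centres are about 106 mm apart, the same as the knobs, so one push can close both drawers. I check the knobs and IK first.

```bash
cat >> h.py <<'E'
HC=np.array([616.0,195.7]);HA=47.0
hx=np.array([np.cos(np.radians(HA)),np.sin(np.radians(HA))]);hy=np.array([-hx[1],hx[0]])
def house(W): q=W[...,:2]-HC;return np.stack([q@hx,q@hy,W[...,2]],-1)
RC=np.array([480.6,-255.0]);RA=97.0
rx=np.array([np.cos(np.radians(RA)),np.sin(np.radians(RA))])
def wp(p,z):return [float(p[0]),float(p[1]),float(z)]
E
python3 - <<'E'
from h import *
for n in("top","scene"):
    z=np.load(n+"0.npz");W=cloud(n,z["d"]);H=house(W)
    for s in(1,-1):
        m=box(H,-140,-62,*sorted((s*5,s*108)),99,108);p=H[m]
        x0=p[:,0].min()if len(p)else 0
        print(n,s,"board",len(p),np.percentile(p[:,0],[3,50,97]).round(1),np.percentile(p[:,1],[2,98]).round(1))
        k=H[box(H,-160,np.percentile(p[:,0],3)-2,*sorted((s*5,s*108)),84,97)];print("  knob",len(k),k.min(0).round(1) if len(k) else"",k.max(0).round(1) if len(k) else"")
for nm,p,z,y in(("pre",HC-hx*185,200,47),("pre",HC-hx*185,78,47),("end",HC-hx*88,78,47),("g",RC+39*rx,76,97),("gu",RC+39*rx,240,97),("pl",HC+39*hy,240,137),
  ("pre",HC-hx*185,200,-133),("g",RC+39*rx,76,-83),("pl",HC+39*hy,240,-43)):
    q=bot.inverse_kinematics(wp(p,z),[180,0,y]);print(nm,y,wp(p,z),None if q is None else np.round(q,0))
E
```

```text
top 1 board 135 [-105.8 -101.8  -97.6] [ 6.8 99.2]
  knob 34 [-119.9   44.8   84.9] [-108.3   62.1   96.9]
top -1 board 136 [-101.   -97.1  -93.1] [-100.1   -6.3]
  knob 33 [-115.3  -63.6   85. ] [-103.4  -44.3   96.8]
scene 1 board 117 [-103.5  -98.7  -94.8] [ 7.3 99.6]
  knob 18 [-118.5   43.2   84.3] [-111.6   61.    92.2]
scene -1 board 117 [-99.  -94.3 -89.8] [-101.1   -8.6]
  knob 17 [-113.6  -61.9   87.7] [-106.3  -46.1   94.6]
pre 47 [489.83030338843776, 60.39956520045345, 200.0] [-45.  18.  40. 113. -14.  53. -41.]
pre 47 [489.83030338843776, 60.39956520045345, 78.0] [-37.  30.  31. 118. -25.  38. -32.]
end 47 [555.9841443145001, 131.340874257513, 78.0] [-42.  37.  33. 107. -28.  45. -37.]
g 97 [475.84709560719926, -216.29070008598845, 76.0] [-12.  36.  43. 115. -35.  43.  58.]
gu 97 [475.84709560719926, -216.29070008598845, 240.0] [-18.  20.  47. 107. -17.  60.  43.]
pl 137 [587.4772056368523, 222.2979360424374, 240.0] [-37.  27.  18.  90.  -9.  64.  29.]
pre -133 [489.83030338843776, 60.39956520045345, 200.0] [-23.  16.  12. 112.  -4.  53. 129.]
g -83 [475.84709560719926, -216.29070008598845, 76.0] [ -24.   47.   62.  115.  -54.   53. -106.]
pl -43 [587.4772056368523, 222.2979360424374, 240.0] [ -64.   40.   63.   92.  -37.   71. -127.]
```

Run:
```python
from h import *
O=[180,0,47]
bot.movep(wp(HC-hx*185,200),O)
bot.movel(wp(HC-hx*185,78),O,200)
F=lambda:bot.observe()["ft_force"][:2]@hx
f0=F()
bot.movel(wp(HC-hx*104,78),O,80); print("f at 104",F()-f0)
for s in np.arange(102,78,-2):
    bot.movel(wp(HC-hx*s,78),O,40); f=F()-f0; print(s,round(f,1),end="; ")
    if f<-12: break
o=bot.observe();print(o["t"],house(o["ee_pos"]),o["gripper_width"],o["torque"])
bot.wait(.3)
bot.movel(wp(HC-hx*185,78),O,200);bot.movel(wp(HC-hx*185,230),O,250)
im,d=bot.get_image("top");cv2.imwrite("pics/top1.png",im)
im,d2=bot.get_image("scene");cv2.imwrite("pics/scene1.png",im)
for n,dd in(("top",d),("scene",d2)):
    H=house(cloud(n,dd))
    for s in(1,-1):
        p=H[box(H,-140,-58,*sorted((s*15,s*95)),99,106)];print(n,s,len(p),np.percentile(p[:,0],[3,50,97]).round(1) if len(p) else"")
print(bot.observe()["t"])
```

```text
f at 104 -0.061172456914708406
102 -0.4; 100 -0.2; 98 0.1; 96 -0.2; 94 -0.0; 92 -1.0; 90 -0.6; 88 -0.4; 86 -1.1; 84 -0.5; 82 -0.4; 80 0.4; 7.325 [-7.98391627e+01  2.54212972e-02  7.80020254e+01] 88.39178869597018 [-0.07303728  0.13365965 -0.0066337 ]
top 1 1 [-60. -60. -60.]
top -1 2 [-60.8 -60.2 -59.5]
scene 1 89 [-104.   -99.2  -95.1]
scene -1 98 [-99.  -94.2 -90.1]
9.1583
```

Run:
```python
from h import *
a=cv2.imread("pics/scene1.png")[200:370,270:480]
cv2.imwrite("pics/c1.png",cv2.resize(a,None,fx=3.5,fy=3.5,interpolation=cv2.INTER_CUBIC))
```

```text
(no output)
```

View pics/c1.png

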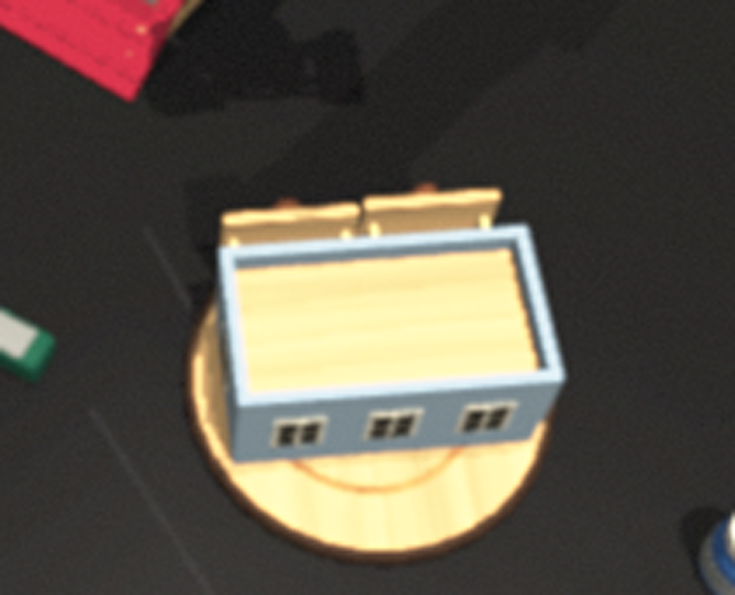

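The drawers were not touched, and the gripper is not where it should appear in the picture. I project the TCP into both views to check.

Run:
```python
from h import *
o=bot.observe();print(o["qpos"],o["ee_pos"],o["ee_rot"])
out=[]
for n in("top","scene"):
    im,d=bot.get_image(n);c=bot.calibration(n)
    for P,col in((o["ee_pos"],(0,255,255)),((0,0,0),(255,0,255)),((616,196,125),(0,255,0))):
        p=c["world_to_cam"]@np.r_[P,1];u=c["mtx"]@(p[:3]/p[2]);print(n,u[:2].round())
        cv2.circle(im,tuple(int(v) for v in u[:2]),6,col,2)
    out.append(cv2.resize(im,(400,300),interpolation=cv2.INTER_AREA))
cv2.imwrite("pics/both.png",np.hstack(out))
```

```text
[-46.24134455  16.06197347  40.89836096 111.51738062 -12.41243115
  56.99990677 -42.57926083] [488.75306807  60.4892532  228.3873219 ] [-1.79928055e+02  1.62492337e-01  4.70226487e+01]
top [289. 285.]
top [322. 495.]
top [236. 236.]
scene [373. 202.]
scene [441. 150.]
scene [380. 289.]
```

View pics/both.png

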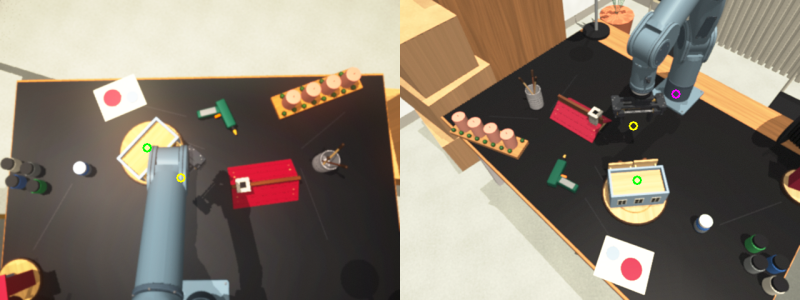

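Run:
```python
from h import *
im,d=bot.get_image("scene");W=cloud("scene",d);H=house(W)
for z in range(190,420,15):
    p=H[box(H,-420,40,-250,250,z,z+15)]
    if len(p): print(z,len(p),np.percentile(p,[2,98],axis=0)[:,:2].round(0).tolist())
cv2.imwrite("pics/g.png",cv2.resize(im[100:330,290:480],None,fx=2.6,fy=2.6,interpolation=cv2.INTER_CUBIC))
```

```text
250 1 [[-181.0, 46.0], [-181.0, 46.0]]
265 56 [[-191.0, -58.0], [-172.0, 57.0]]
280 70 [[-191.0, -59.0], [-172.0, 58.0]]
295 59 [[-186.0, -59.0], [-172.0, 59.0]]
310 19 [[-194.0, 48.0], [-172.0, 57.0]]
325 82 [[-183.0, -85.0], [-148.0, 84.0]]
340 520 [[-207.0, -81.0], [-148.0, 82.0]]
355 429 [[-206.0, -93.0], [-148.0, 89.0]]
370 929 [[-214.0, -91.0], [-150.0, 92.0]]
385 92 [[-166.0, -17.0], [-159.0, 38.0]]
400 62 [[-166.0, -17.0], [-148.0, 37.0]]
415 302 [[-186.0, -37.0], [-145.0, 39.0]]
```

View pics/g.png

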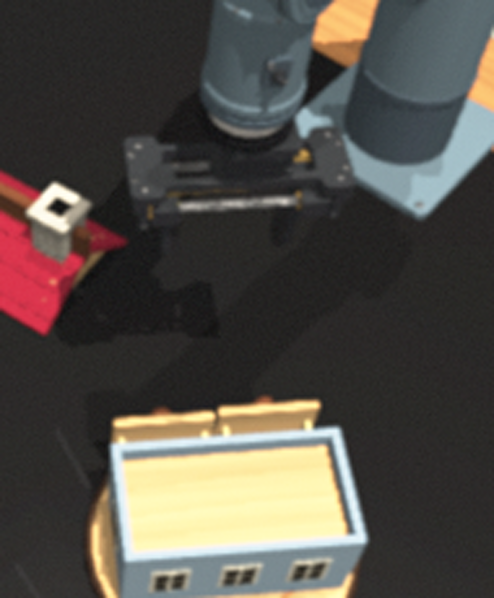

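The gripper is in the right place in plan. Its fingertips, though, appear about 33 mm above the stated TCP, so they passed over the drawers (tops at 103). I check whether the tips come down when the fingers close.

Run:
```python
from h import *
for w in(88,40,0):
    bot.set_gripper(w);o=bot.observe();e=o["ee_pos"]
    im,d=bot.get_image("scene");H=house(W:=cloud("scene",d))
    q=H[box(H,-215,-140,-130,130,e[2]-20,400)]
    f=q[q[:,2]<e[2]+75]; b=q[abs(q[:,1])>68]
    print(w,o["gripper_width"],"tcp",e.round(1),"tip z lowest",np.sort(f[:,2])[:6].round(0),"finger y",np.percentile(f[:,1],[2,98]).round(0),"body z low",np.percentile(b[:,2],2).round(0),o["t"])
```

```text
88 88.02919784741991 tcp [489.7  60.3 229.7] tip z lowest [263. 267. 268. 268. 268. 268.] finger y [-59.  58.] body z low 336.0 9.525
40 39.98439029125582 tcp [489.8  60.4 230. ] tip z lowest [265. 265. 265. 266. 266. 267.] finger y [-36.  34.] body z low 336.0 10.4083
0 0.5222105988746143 tcp [489.8  60.4 230. ] tip z lowest [266. 266. 266. 267. 268. 268.] finger y [-16.  14.] body z low 336.0 11.1583
```

The offset is constant at about 35 mm, whatever the opening. I settle it by touching the bench lightly, then push the drawers at the corrected height.

Run:
```python
from h import *
O=[180,0,47];P=HC-hx*185
bot.set_gripper(88)
bot.movel(wp(P,20),O,200);bot.wait(.1)
f0=bot.observe()["ft_force"][2]
for z in np.arange(16,-45,-3):
    try: bot.movel(wp(P,z),O,60)
    except bot.MotionError as e: print(z,e);break
    f=bot.observe()["ft_force"][2]-f0;print(z,round(f,1),end="; ")
    if abs(f)>2.5:break
o=bot.observe();print(o["t"],o["ee_pos"],o["ee_rot"],o["qpos"].round(1))
bot.movel(wp(P,30),O,200)
```

```text
16 -0.0; 13 0.2; 10 0.4; 7 0.2; 4 -0.8; 1 0.9; -2 -0.3; -5 -0.3; -8 0.0; -11 0.6; -14 0.6; -17 -0.0; -20 0.2; -23 -0.0; -26 -0.5; -29 -0.2; -32 0.2; -35 -0.6; -38 32.3; 18.5833 [490.14965313  60.50912826 -36.04726283] [-1.79953336e+02 -9.92663715e-02  4.69558724e+01] [-29.1  41.5  21.5 119.  -34.6  25.5 -23.9]
```

The tips touch the bench at TCP −36, so tip z = reported z + 36. I push again at the corrected height.

```bash
echo 'TZ=36.0' >> h.py
python3 - <<'E'
from h import *
O=[180,0,47];z=79-TZ
bot.movel(wp(HC-hx*160,z),O,200)
F=lambda:bot.observe()["ft_force"][:2]@hx
f0=F()
bot.movel(wp(HC-hx*95,z),O,70); print("95:",round(F()-f0,1))
for s in np.arange(93.5,80,-1.5):
    bot.movel(wp(HC-hx*s,z),O,30); f=F()-f0; print(s,round(f,1),end="; ")
    if f<-8: break
bot.wait(.25);print(F()-f0)
bot.movel(wp(HC-hx*180,z),O,250);bot.movel(wp(HC-hx*180,200),O,300)
im,d2=bot.get_image("scene");H=house(cloud("scene",d2))
for s in(1,-1):
    p=H[box(H,-140,-60,*sorted((s*15,s*95)),97,106)];print(s,len(p),np.percentile(p[:,0],[3,50,97]).round(1) if len(p) else"")
cv2.imwrite("pics/s2.png",cv2.resize(im[200:370,270:480],None,fx=3,fy=3,interpolation=cv2.INTER_CUBIC));print(bot.observe()["t"])
E
```

```text
95: 1.5
93.5 0.7; 92.0 -4.3; 90.5 -8.2; -7.29810682467982
1 0 
-1 0 
22.675
```

View pics/s2.png

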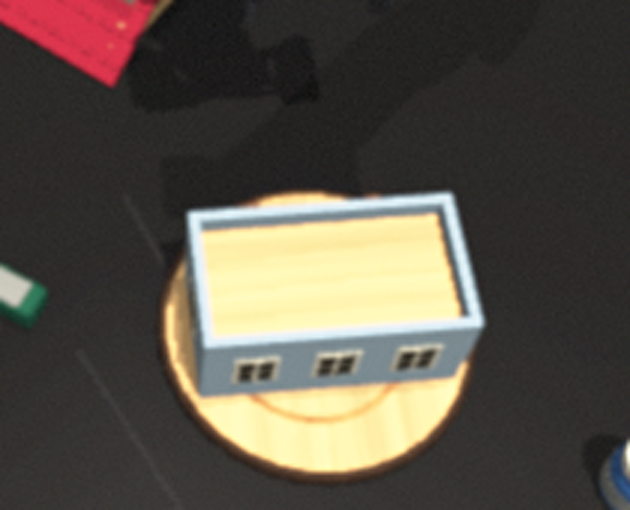

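The scene view shows both drawer fronts hidden behind the wall. The push stopped firmly at TCP 90.5 from the house's middle, against 82 + 9 = 91 expected, so they are shut. I move over the roof, check the drawers from the top view, then grasp.

Run:
```python
from h import *
O=[180,0,97];B=RC+39*rx
bot.movep(wp(B,150),O)
im,d=bot.get_image("top");cv2.imwrite("pics/top2.png",im);H=house(cloud("top",d))
for s in(1,-1):
    p=H[box(H,-140,-61,*sorted((s*15,s*95)),96,108)];print(s,len(p),np.percentile(p[:,0],[3,50,97]).round(1) if len(p) else"")
bot.movel(wp(B,60),O,200)
f0=bot.observe()["ft_force"]
bot.movel(wp(B,76-TZ),O,50);print("down f",bot.observe()["ft_force"]-f0)
bot.set_gripper(0);o=bot.observe();print(o["gripper_width"],o["grasp_force"],o["ee_pos"],o["t"],o["torque"])
bot.movel(wp(B,76-TZ+12),O,40);bot.wait(.2);o=bot.observe();print(o["gripper_width"],o["grasp_force"],o["ft_force"],o["torque"],o["t"])
im,d=bot.get_image("scene");W=cloud("scene",d)
cv2.imwrite("pics/s3.png",cv2.resize(im[110:260,200:370],None,fx=3.5,fy=3.5,interpolation=cv2.INTER_CUBIC))
```

```text
1 115 [-69.1 -65.6 -61.6]
-1 107 [-74.7 -65.6 -61.3]
down f [-0.62473656 -0.55736174 -0.01165556]
13.76773336801675 30.00041401013732 [ 475.71983811 -216.29335498   39.96482366] 26.2833 [-0.06094173  0.19632449 -0.00519313]
13.476684195632155 29.999869242310524 [ 0.39006523  0.36988665 -4.08454316] [-0.01719662  0.07244518  0.02519131] 26.9333
```

View pics/s3.png

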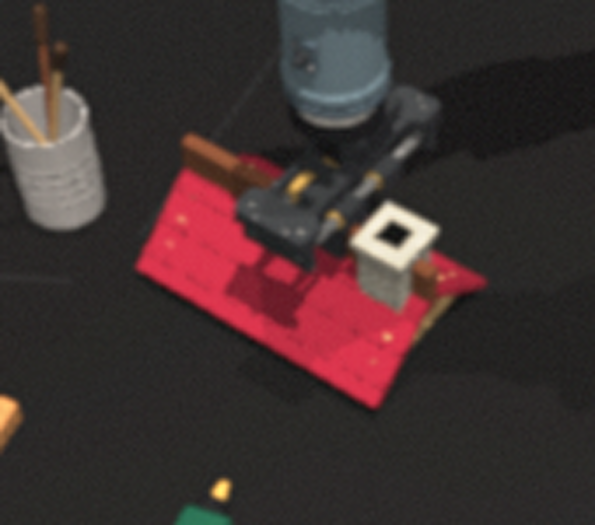

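The roof is up and looks level in the picture. The grip is 13.5 mm wide at 30 N and clear of the chimney, and both drawers measure shut. I lift it, check the level, and carry it over the house with clearance to spare.

```bash
cat >> h.py <<'E'
def plane(p):
    q=p-p.mean(0);return np.linalg.svd(q,full_matrices=False)[2]
def roof(cx,cy,zlo,zhi):
    "ridge-top line and chimney top, from both views"
    for n in("top","scene"):
        im,d=bot.get_image(n);W=cloud(n,d);hsv=cv2.cvtColor(im,cv2.COLOR_BGR2HSV)
        m=((hsv[...,0]<8)|(hsv[...,0]>170))&(hsv[...,1]>170)&(hsv[...,2]>60)&box(W,cx-220,cx+220,cy-220,cy+220,zlo,zhi)
        p=W[m];print(n,"red",len(p),rect(p),np.percentile(p[:,2],[.5,99.5]).round(1))
        # slope planes -> the two normals' sum gives up
        for _ in(0,):
            pts=p;best=[]
            rng=np.random.default_rng(0)
            for k in range(2):
                bi=None
                for _ in range(150):
                    a=pts[rng.choice(len(pts),3,False)];nn=np.cross(a[1]-a[0],a[2]-a[0])
                    if np.linalg.norm(nn)<200: continue
                    nn/=np.linalg.norm(nn);i=abs((pts-a[0])@nn)<3
                    if bi is None or i.sum()>bi.sum():bi=i
                nn=plane(pts[bi])[2];nn=nn*np.sign(nn[2]);best.append(nn);print("  slope",bi.sum(),nn.round(3));pts=pts[~bi]
                if len(pts)<200:break
            if len(best)==2:
                r=np.cross(*best);r/=np.linalg.norm(r);print("  ridge dir",r.round(3),"yaw",np.degrees(np.arctan2(r[1],r[0])).round(2),"slope deg",np.degrees(np.arcsin(r[2])).round(2))
        cv2.imwrite(f"pics/r_{n}_{int(cx)}.png",im)
E
python3 - <<'E'
from h import *
B=RC+39*rx
bot.movel(wp(B,235),[180,0,97],120);bot.wait(.3)
o=bot.observe();print(o["ft_force"],o["torque"],o["gripper_width"],o["t"])
roof(*RC,190,275)
E
```

```text
[-0.2585904  -0.32144061 -4.47927188] [-0.01565208  0.05827687  0.05257988] 13.912404812428552 28.9583
top red 2292 (array([ 481.2, -255.6]), array([169. , 265.4]), 6.91) [201.1 264.3]
  slope 1051 [-0.617 -0.078  0.783]
  slope 918 [0.621 0.078 0.78 ]
  ridge dir [-0.125  0.992  0.   ] yaw 97.16 slope deg 0.03
scene red 3003 (array([ 484.3, -254.3]), array([170.9, 267.8]), 7.27) [201.8 263.3]
  slope 2495 [0.612 0.072 0.787]
  slope 226 [0.601 0.113 0.791]
  ridge dir [-0.745 -0.279  0.605] yaw -159.48 slope deg 37.26
```

The roof is level (0.0°), its middle is at (481,−255.5) and its underside is at about 195. I carry it over the house.

Run:
```python
from h import *
T=HC+39*hy
bot.movel(wp(T,235),[180,0,137],150);bot.wait(.3)
o=bot.observe();print(o["ee_pos"],o["ee_rot"],o["ft_force"],o["torque"],o["gripper_width"],o["t"])
roof(*HC,190,275)
im,d=bot.get_image("scene");W=cloud("scene",d)
m=box(W,450,800,30,420,117,133);print("walltop",m.sum(),W[m][:,2].mean() if m.any() else 0)
cv2.imwrite("pics/fin.png",im)
```

```text
[587.46303538 222.23695031 235.01515993] [-1.79998464e+02  5.23379705e-04  1.36995628e+02] [-0.32071774  0.26006744 -4.97369136] [-0.04414206  0.04597725 -0.0226684 ] 13.91434110013131 32.525
top red 4432 (array([615.9, 193.5]), array([166. , 262.2]), 46.99) [203.3 264.2]
  slope 2699 [-0.424 -0.457  0.782]
  slope 1039 [0.427 0.457 0.781]
  ridge dir [-0.732  0.682  0.001] yaw 137.03 slope deg 0.07
scene red 5087 (array([616.7, 196.3]), array([169.6, 264.7]), 46.72) [203.4 263.8]
  slope 4117 [0.424 0.451 0.785]
  slope 509 [-0.428 -0.462  0.777]
  ridge dir [ 0.731 -0.682 -0.004] yaw -43.02 slope deg -0.2
walltop 426 123.60634387824832
```

View pics/fin.png

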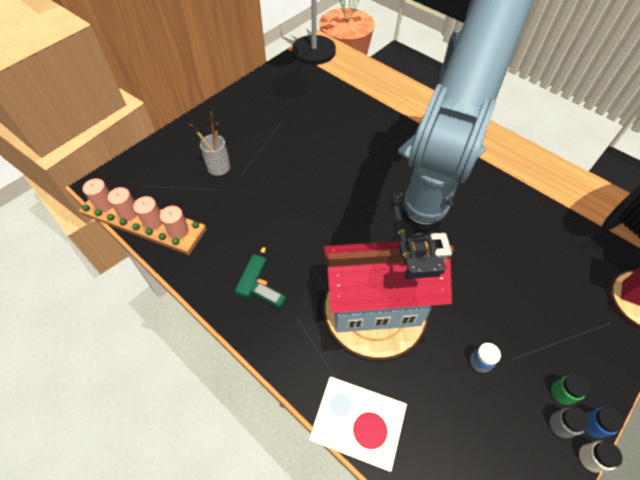

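The view shows the roof over the house at (390,275), level, centred within 3 mm and square within 0.3°. The glue gun, tin and jar have not moved. I lower it 29 mm to leave about 42 mm of air, re-measure, and hand in if that is good.

Run:
```python
from h import *
T=HC+39*hy
bot.movel(wp(T,206),[180,0,137],40);bot.wait(.5)
o=bot.observe();print(o["ee_pos"],o["ft_force"],o["gripper_width"],o["grasp_force"],o["t"])
roof(*HC,160,250)
print(bot.hand_in())
```

```text
[587.49609804 222.29692315 206.04818991] [ 0.98260105  0.4489828  -4.52132102] 13.888177026478411 30.00003155786544 34.05
top red 4295 (array([616.8, 193.8]), array([167.7, 262.6]), 46.95) [174.  235.9]
  slope 2526 [-0.427 -0.457  0.78 ]
  slope 1005 [0.429 0.448 0.784]
  ridge dir [-0.726  0.687  0.005] yaw 136.58 slope deg 0.27
scene red 4851 (array([616.7, 196.5]), array([170.4, 264.7]), 47.1) [173.8 234.8]
  slope 3801 [0.421 0.451 0.787]
  slope 537 [-0.429 -0.462  0.776]
  ridge dir [ 0.732 -0.681 -0.001] yaw -42.91 slope deg -0.06
the job is handed in; nothing more can be done
None
```

I handed the job in at about 34 s with both drawers pushed home and the arm still holding the roof at its balance point, about 42 mm above the wall tops, level within 0.3°, centred within about 3 mm and square to the walls; the verdict was not shown.

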